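# Free the bench scale's transit lock and check it with weights

### The job

Put the perfumery's bench scale into service. Set the steel dish on the bench where the scale's transit pin will fall, drive the pin right out into it with the punch, and lay the punch back in its rest. Then try the freed pan with every check weight there is in the tray, lightest first: one at a time, gently, centred in the engraved circle, let go until the pan is still, without ever pressing the pan down to its stop, each going back upright in its tray; leave the pin in the dish, the pan empty and the bottles and spanner alone.

Things in the scene. Friction and masses are not known exactly. Their poses are not given: they have to be found in the camera images.
- scale: green dial scale fixed on the bench, housing 180 x 180 mm, top 76 mm above the bench; origin under its centre, z up; round pan on top, dial on its +x face. On its -x face, off towards +y, is the transit lock: a steel bracket, two lugs 12 mm thick with a red ear of the pan frame between; a brass pin along the scale's y axis runs through all three and locks the pan
- lock_in (a point): middle of the pin's end face on the lock's -y side, flush with the lug, 76 mm above the bench, 135 mm out from the scale's centre. The hole, 14.5 mm wide, chamfered, goes straight through lugs and ear along the scale's +y, 39 mm, to lock_out. The pin is flush at both ends and cannot be gripped; the ear presses on it with 3 N, so pushing takes 2 to 5 N
- lock_out (a point): middle of the pin's other end face, on the lock's +y side, 39 mm from lock_in. Driven from lock_in, the pin leaves here and falls, nose first, 5 to 45 mm beyond this face; the punch's tip must go a few mm past it. Lugs are 34 mm wide, 40 to 94 mm above the bench, free below; a red arm (top at 106 mm) runs from ear to pan. Pin out and punch withdrawn, the pan springs up 7.5 mm
- catch (a point): point at bench level, 50 mm beyond lock_out in the line of the pin: the middle of the dish belongs about here, its long side in the line of the pin. The dish is lower than the bracket: set down a little further out, it slides in under it; lowered straight down it must clear the lug
- pin: brass transit pin, 12 mm diameter, 39 mm long, 35 g; origin at its middle, its y axis along its length
- dish: open steel dish, 120 (x) x 64 (y) x 32 mm high, walls and floor 3 mm, 250 g; origin under its centre, x along its long side. Can be gripped across its 64 mm width or by a wall
- punch: steel pin punch, 135 mm long, 140 g: knurled shank 16 mm diameter, nose 6 mm diameter and 55 mm long. Origin on its axis at the balance point, where it is best gripped; x points along the nose. The shank reaches from 46 mm behind the origin to 34 mm ahead of it, the tip lies 89 mm ahead
- punch_tip (a point): middle of the flat end of the punch's nose, 89 mm from the punch's origin
- punch_rest: blue rest, 120 (x) x 40 mm, fixed on the bench; origin under its centre. Two V-notches, 58 mm apart along x, each 10 mm wide, carry the punch's shank; their tips reach 50 mm above the bench; below the punch, between the notches, is free space down to 8 mm above the bench
- rest_seat (a point): point 45 mm above the bench over the middle of the rest: the punch's origin lies here, its axis level along the rest's x, when it is put back in the notches
- pan (a joint): how far the pan is pressed down, in m: 0 while locked by the pin, about -0.0075 when free and empty; the spring lets it sink 2.5 mm per 100 g (400 N/m, well damped); its lower stop is at +0.018
- pan_centre (a point): centre of the steel pan, on its upper face; moves with the pan. The pan is 150 mm across and flat, 112 mm above the bench while locked and 119.5 mm when free and empty; a circle 72 mm across is engraved round its centre
- tray: wooden weight tray, 126 x 126 mm, 14 mm high, walls and floor 4 mm, fixed on the bench; origin under its centre. The weights stand on its floor, some 58 mm apart
- w50: brass 50 g check weight: a cylinder 22 mm across and 17 mm high, on a neck a knob 14 mm across whose grip is centred 26 mm above the base, 30 mm high in all; origin under its centre. It may be absent
- w100: brass 100 g check weight: a cylinder 26 mm across and 22 mm high, on a neck a knob 16 mm across whose grip is centred 31 mm above the base, 35 mm high in all; origin under its centre. It may be absent
- w200: brass 200 g check weight: a cylinder 32 mm across and 28 mm high, on a neck a knob 18 mm across whose grip is centred 38 mm above the base, 43 mm high in all; origin under its centre. It may be absent
- w500: brass 500 g check weight: a cylinder 44 mm across and 38 mm high, on a neck a knob 23 mm across whose grip is centred 50 mm above the base, 56 mm high in all; origin under its centre. It may be absent
- amber1: small amber glass bottle with gold cap, 30 mm across, 75 mm high; to be left alone
- amber2: a second small amber glass bottle with gold cap, 30 mm across, 75 mm high; to be left alone
- green1: small green bottle with silver ball cap, 28 mm across, 89 mm high; to be left alone
- green2: a second small green bottle with silver ball cap, 28 mm across, 89 mm high; to be left alone
- dropper: dark brown bottle with white cap, 34 mm across, 85 mm high; to be left alone
- wrench: spanner lying on the bench; to be left alone
Mind the look-alikes: they are no part of the job. What is shaped like the w200 but red or turquoise is not meant.

How it is judged:
On the way, in this order (a step that is already met when the one before it is completed fails the run):
1. the dish stands on the bench, released, below the pin's way out (its middle within 30 mm of the catch point), with the pin still in the lock (height (world z) of dish below 0.006 m and angle between dish's own z axis and vertical below 0.1 rad and contact force between the fingers and dish below 0.05 N and horizontal distance between dish and catch below 0.03 m and distance between pin and lock_in below 0.025 m), for 0.2 s.
2. the punch's nose is driving the pin, which has moved 12 mm or more through the lock (contact force between punch and pin above 0.3 N and distance between pin and lock_in above 0.0315 m and height (world z) of pin above 0.06 m), for 0.05 s.
3. the pin lies in the dish, the pan has sprung up free, and the punch lies released in its rest (x of pin in the frame of dish between -0.06 and 0.06 m and y of pin in the frame of dish between -0.032 and 0.032 m and z of pin in the frame of dish between 0 and 0.03 m and contact force between the fingers and pin below 0.05 N and linear speed of each of pin, punch below 0.03 m/s and height (world z) of dish below 0.006 m and angle between dish's own z axis and vertical below 0.1 rad and contact force between the fingers and dish below 0.05 N and distance between punch and rest_seat below 0.02 m and z of punch in the frame of rest_seat between -0.006 and 0.006 m and angle between the x axis of punch and the x axis of punch_rest, either way round below 0.15 rad and contact force between the fingers and punch below 0.05 N and value of joint pan below -0.005 m), for 0.2 s.
4. the 50 g weight stands alone on the pan, upright, released and still, within 16 mm of its centre (horizontal distance between w50 and pan_centre below 0.016 m and z of w50 in the frame of pan_centre between -0.005 and 0.005 m and angle between w50's own z axis and vertical below 0.1 rad and linear speed of w50 below 0.02 m/s and contact force between the fingers and w50 below 0.05 N and contact force between w50 and pan above 0.2 N and distance between each of w100, w200, w500 and w50 above 0.08 m), for 0.4 s.
5. the 100 g weight stands alone on the pan, upright, released and still, within 16 mm of its centre (horizontal distance between w100 and pan_centre below 0.016 m and z of w100 in the frame of pan_centre between -0.005 and 0.005 m and angle between w100's own z axis and vertical below 0.1 rad and linear speed of w100 below 0.02 m/s and contact force between the fingers and w100 below 0.05 N and contact force between w100 and pan above 0.2 N and distance between each of w50, w200, w500 and w100 above 0.08 m), for 0.4 s.
6. the 200 g weight stands alone on the pan, upright, released and still, within 16 mm of its centre (horizontal distance between w200 and pan_centre below 0.016 m and z of w200 in the frame of pan_centre between -0.005 and 0.005 m and angle between w200's own z axis and vertical below 0.1 rad and linear speed of w200 below 0.02 m/s and contact force between the fingers and w200 below 0.05 N and contact force between w200 and pan above 0.2 N and distance between each of w50, w100, w500 and w200 above 0.08 m), for 0.4 s.
7. the 500 g weight stands alone on the pan, upright, released and still, within 16 mm of its centre (horizontal distance between w500 and pan_centre below 0.016 m and z of w500 in the frame of pan_centre between -0.005 and 0.005 m and angle between w500's own z axis and vertical below 0.1 rad and linear speed of w500 below 0.02 m/s and contact force between the fingers and w500 below 0.05 N and contact force between w500 and pan above 0.2 N and distance between each of w50, w100, w200 and w500 above 0.08 m), for 0.4 s.
At the end, for the whole second after the job is handed in: the pin lies in the dish, which stands upright on the bench; the punch lies in both notches of its rest, within 20 mm of its seat; every weight present stands upright on the tray's floor; the pan is empty and free (joint below -6 mm) (x of pin in the frame of dish between -0.06 and 0.06 m and y of pin in the frame of dish between -0.032 and 0.032 m and z of pin in the frame of dish between 0 and 0.03 m and contact force between the fingers and pin below 0.05 N and linear speed of each of pin, punch, w50, w100, w200, w500 below 0.03 m/s and height (world z) of dish below 0.006 m and angle between each of dish, w50, w100, w200, w500's own z axis and vertical below 0.1 rad and contact force between the fingers and dish below 0.05 N and distance between punch and rest_seat below 0.02 m and z of punch in the frame of rest_seat between -0.006 and 0.006 m and angle between the x axis of punch and the x axis of punch_rest, either way round below 0.15 rad and contact force between the fingers and punch below 0.05 N and value of joint pan below -0.006 m and x of w50 in the frame of tray between -0.06 and 0.06 m and y of w50 in the frame of tray between -0.06 and 0.06 m and z of w50 in the frame of tray between -0.009 and 0.009 m and x of w100 in the frame of tray between -0.06 and 0.06 m and y of w100 in the frame of tray between -0.06 and 0.06 m and z of w100 in the frame of tray between -0.009 and 0.009 m and x of w200 in the frame of tray between -0.06 and 0.06 m and y of w200 in the frame of tray between -0.06 and 0.06 m and z of w200 in the frame of tray between -0.009 and 0.009 m and x of w500 in the frame of tray between -0.06 and 0.06 m and y of w500 in the frame of tray between -0.06 and 0.06 m and z of w500 in the frame of tray between -0.009 and 0.009 m); the robot touches nothing.
It fails at once if a bottle or the spanner is moved more than 40 mm or a bottle is tipped over (distance of any of amber1, amber2, green1, green2, dropper, wrench from where it was at the start of the episode above 0.04 m or angle between any of amber1, amber2, green1, green2, dropper's own z axis and vertical above 0.5 rad).
It fails at once if the pan is pressed down onto its stop (value of joint pan above 0.0165 m).
Of w50, w100, w200, w500 only 2 to 3 are there at a start; the rules pass over those that are not, and their reading is None.
At some moment in a run one of dish, w100, w200, w500 may be knocked a few centimetres aside while the robot is not near it.
It also fails if it takes over 210 s, if anything falls off the work surface, if the arm or the gripper's body presses on something with over 40 N, if the wrist force passes 120 N, or if a joint passes its speed limit or range.

### The arm

A 6-joint arm with a two-finger parallel gripper is mounted at the origin on the work surface. World frame = base frame: x ahead of the robot, y to its left, z up, the work surface at z = 0. Lengths are in m, angles in rad, forces in N, time in s.
With the tool pointing down it reaches from about 0.4 to 0.825 m from the base axis. Payload 7 kg.
Tool frame: the origin (TCP) lies on the mounting face of the last link; the fingertips stand 178 mm ahead of it and the grasp point (between the pads) lies 159 mm ahead of it; z points along the fingers, y is the direction in which the jaws open and shut (so a half turn about z gives the same grasp; the last joint's range is limited). The gripper opens to 88 mm and grips with 3 to 60 N. Pads are 19 mm wide; open, the fingers measure 130 mm over their backs; the gripper's body (78 mm by 193 mm) begins 47 mm behind the grasp point.
Start: joints at [-0.881, 0.359, 0.012, 0, -1.224, -0.288], TCP at [0.264, -0.621, 0.405] pointing down, gripper open.
Joint ranges: [-3.07, 3.07], [-1.43, 2.12], [-1.02, 1.25], [-3.03, 1.67], [-3.05, -0], [-3.03, 3.03]. Speed limits (rad/s): [2.39, 2.39, 3.01, 3.14, 3.14, 3.14].

### API

Orientations are given as a rotation vector (axis times angle).
In Python, from bench import ctrl, move_gripper, solver, eyes, find_in, silhouettes, mark_of, status gives the robot as it stands. Calls block until the motion is done:
- ctrl.move_pose(position, orientation): joint-space move of the TCP to a pose.
- ctrl.move_straight(position, attitude=None, speed=0.15, f_stop=None): straight line of the TCP; attitude=None keeps the orientation; speed is the mean speed in m/s. With f_stop (N) it stops when the force on the tool has changed by that much, and returns True; else False.
- ctrl.goto_joints(angles): joint-space move.
- move_gripper(opening): opening from 0.0 (shut) to 1.0 (fully open); the grip force is fixed at half the most; returns when the fingers have stopped.
- ctrl.dwell(seconds).
- solver.inverse_kinematics(position, orientation): joint angles nearest the present ones, or None.
- eyes.grab_frame(name): name is "side" or "top"; returns a dict with "pixels" (480x640x3 uint8, red, green, blue), "K" (3x3 intrinsics, pixels), "R" (3x3) and "t" (3): a world point X has camera coordinates R X + t. Camera axes: x right, y down, z forward; pixel columns grow to the right and rows downward; lengths in m; the calibration is good to about 2 mm. A picture is of the moment at which its call begins. There is no depth.
A pose or a line that the arm cannot do raises ctrl.Unreachable and nothing moves.
- ctrl.finish_job(): hands the job in, once; it reports no verdict.
Trained networks look in the newest picture that a camera, given by its name, has taken for a name from the list of things; names that differ only in an ending like _2 or _b are one class to them, and where a whole thing is asked for, a point or a joint stands for the part that bears it (a point fixed in the world has none). Each returns a list of dicts, best first, with "confidence" (0 to 1); they miss things now and then, are a little off and sometimes report something else, mostly with a low value. They report only what shows in the picture. A call takes as long as a camera call. They do not tell look-alikes from the thing itself.
- find_in(target, camera): "box" ([left, top, width, height] in pixels, round what is visible of it).
- silhouettes(target, camera): "pixels" (480x640 bool, what is visible of it) and "box" ([left, top, width, height] in pixels, round what is visible of it).
- mark_of(target, camera): "uv" ([column, row] in pixels: a listed point, or the origin of a listed thing).
Readings, each from a call of its own:
- status.read_time_s(): time.
- status.read_joint_pos(): joint angles.
- status.read_dq(): joint speeds.
- status.read_tau(): joint torques, N m.
- status.read_tool_pos(): TCP position.
- status.read_ee_rot(): TCP orientation.
- status.read_ft_force(): force on the tool from outside, world axes, zero at the start.
- status.read_torque(): the same for the moment, N m.
- status.read_grip_width(): opening from 0.0 (shut) to 1.0 (fully open).
Only numpy, scipy, OpenCV 4.12 (cv2) and the standard library are available. Lean on these libraries where they do the work, as an engineer would, in place of code of your own. Each camera call takes 0.05 s, during which the arm holds its last target. There are 200 camera calls.

## Working session

There is one attempt and no reset: what is moved stays moved. The work goes in short steps, each a Python script; the robot and the scene stay as the last script left them, time stands still between calls to the robot, and variables do not carry over. Pictures are saved under pics/ and viewed, about 12 in all and at most 16, crops included, and the job is handed in when it is done.

```bash
mkdir -p pics; ls
cat > h.py <<'E'
import numpy as np, cv2
from scipy.spatial.transform import Rotation as Ro
from bench import ctrl, move_gripper, solver, eyes, find_in, silhouettes, mark_of, status
def grab(n,save=None):
    f=eyes.grab_frame(n); f={k:(np.array(v)) for k,v in f.items()}
    if save: cv2.imwrite('pics/'+save,f['pixels'][...,::-1])
    return f
def proj(f,X):
    c=f['R']@np.array(X,float)+f['t']; p=f['K']@c; return p[:2]/p[2]
def ray(f,uv):
    d=f['R'].T@np.linalg.solve(f['K'],[uv[0],uv[1],1.]); return -f['R'].T@f['t'],d/np.linalg.norm(d)
def atz(f,uv,z):
    o,d=ray(f,uv); return o+d*(z-o[2])/d[2]
def tri(f1,u1,f2,u2):
    o1,d1=ray(f1,u1);o2,d2=ray(f2,u2)
    s=np.linalg.lstsq(np.stack([d1,-d2],1),o2-o1,rcond=None)[0]
    a,b=o1+s[0]*d1,o2+s[1]*d2
    return (a+b)/2,np.linalg.norm(a-b)
E
cat > a.py <<'E'
from h import *
F={n:grab(n,n+'0.png') for n in ('top','side')}
for n,f in F.items(): print(n,'cam',np.round(-f['R'].T@f['t'],3),'fwd',f['R'][2].round(3),f['K'][0,0])
for t in ['scale','lock_in','lock_out','pin','dish','punch','punch_tip','punch_rest','pan_centre','tray','w50','w100','w200','w500']:
    r={n:mark_of(t,n)[:3] for n in F}
    print(t,{n:[(np.round(x['uv']).astype(int).tolist(),round(x['confidence'],2)) for x in r[n]] for n in F}, end=' ')
    if r['top'] and r['side']:
        p,e=tri(F['top'],r['top'][0]['uv'],F['side'],r['side'][0]['uv']); print(p.round(4),round(e,4),end='')
    print()
print(status.read_time_s(), status.read_ee_rot(), status.read_tool_pos())
E
python3 a.py
```

```text
pics
top cam [ 0.269 -0.033  1.434] fwd [ 0.182  0.006 -0.983] 600.719821999364
side cam [-0.083 -0.586  0.707] fwd [ 0.591  0.548 -0.592] 459.7209233998497
scale {'top': [([310, 207], 0.73)], 'side': [([326, 257], 0.92)]} [ 0.609   0.0152 -0.0048] 0.0009
lock_in {'top': [([294, 258], 0.86), ([377, 286], 0.57)], 'side': [([278, 254], 0.7)]} [0.4755 0.0501 0.0604] 0.0045
lock_out {'top': [([277, 259], 0.88)], 'side': [([264, 243], 0.64)]} [0.4708 0.0885 0.075 ] 0.0042
pin {'top': [], 'side': []} 
dish {'top': [([172, 254], 0.79), ([415, 288], 0.46), ([295, 254], 0.2)], 'side': []} 
punch {'top': [([415, 284], 0.6)], 'side': [([354, 341], 0.82), ([417, 308], 0.75), ([451, 402], 0.47)]} [ 0.4137 -0.2306  0.0312] 0.0033
punch_tip {'top': [([375, 288], 0.76)], 'side': [([313, 320], 0.97)]} [ 0.4035 -0.1354  0.0302] 0.0012
punch_rest {'top': [([418, 286], 0.83), ([312, 208], 0.64)], 'side': [([355, 358], 0.68), ([403, 273], 0.48)]} [ 0.4112 -0.2408 -0.0079] 0.001
pan_centre {'top': [([311, 196], 0.85), ([387, 174], 0.23)], 'side': [([328, 219], 0.86), ([328, 252], 0.63)]} [0.6074 0.0097 0.
[... 209 characters left out ...]
1), ([399, 321], 0.56), ([471, 351], 0.56)]} [ 0.6431 -0.3519 -0.1681] 0.0166
w100 {'top': [([444, 209], 0.71), ([442, 170], 0.7), ([418, 235], 0.65)], 'side': [([454, 372], 0.71), ([399, 321], 0.56), ([471, 351], 0.56)]} [ 0.6431 -0.3519 -0.1681] 0.0166
w200 {'top': [([444, 209], 0.71), ([442, 170], 0.7), ([418, 235], 0.65)], 'side': [([454, 372], 0.71), ([399, 321], 0.56), ([471, 351], 0.56)]} [ 0.6431 -0.3519 -0.1681] 0.0166
w500 {'top': [([444, 209], 0.71), ([442, 170], 0.7), ([418, 235], 0.65)], 'side': [([454, 372], 0.71), ([399, 321], 0.56), ([471, 351], 0.56)]} [ 0.6431 -0.3519 -0.1681] 0.0166
1.5 [ 6.26945030e-01 -3.07837878e+00 -1.01243719e-05] [ 0.26395819 -0.62122802  0.40464703]
```

View pics/top0.png

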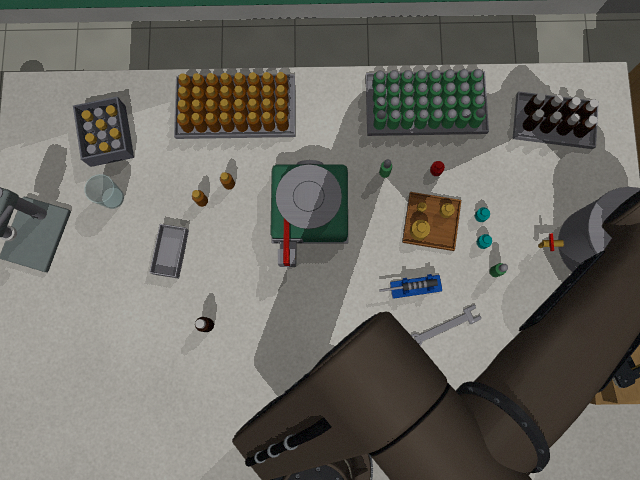

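View pics/side0.png

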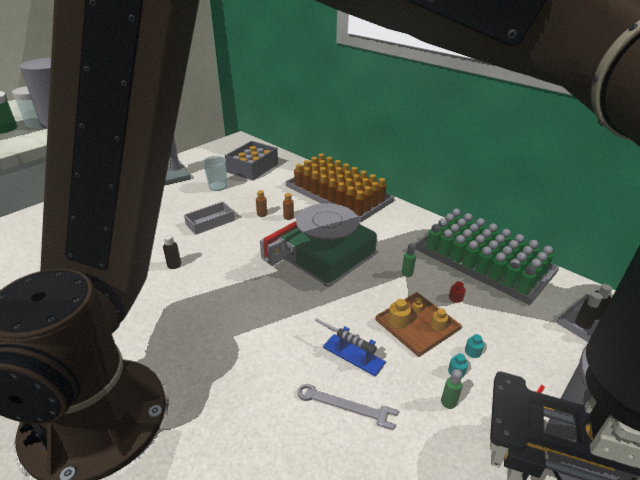

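The top view shows the scale at (310,203) with its lock at (288,252). The dish is at (170,248), and the punch lies in the blue rest at (415,286) with its nose to the left (+y). The tray at (432,222) holds three brass weights: large (421,228), small (423,206) and medium (447,209). The look-alikes are outside the tray: red (437,168) and turquoise (483,214), (485,241). For the dish, the distractors are the crates and the glass; for the punch, the spanner at (445,322) and the rods beside the rest.

```bash
cat >> h.py <<'E'
from scipy.optimize import minimize
def boxpts(x,y,a,L,W,H,z0=0):
    R=Ro.from_euler('z',a).as_matrix()
    return np.array([R@[sx*L/2,sy*W/2,0]+[x,y,z] for sx in(-1,1) for sy in(-1,1) for z in(z0,z0+H)])
def fitbox(views,x0,L,W,H,z0=0):
    """views: list of (frame, hull mask uint8). fits x,y,yaw by hull IoU"""
    def cost(p):
        c=0
        for f,m in views:
            q=np.array([proj(f,X) for X in boxpts(p[0],p[1],p[2],L,W,H,z0)],np.float32)
            h=cv2.convexHull(q)[:,0]
            im=np.zeros((480*4,640*4),np.uint8); cv2.fillConvexPoly(im,np.round(h*4+1.5).astype(int),1)
            i=(im&m).sum(); u=(im|m).sum(); c+=1-i/u
        return c
    best=None
    for a in (x0[2],x0[2]+.3,x0[2]-.3):
        s=np.array([x0[0],x0[1],a]); 
        r=minimize(cost,s,method='Nelder-Mead',options=dict(initial_simplex=s+np.array([[0,0,0],[.02,0,0],[0,.02,0],[0,0,.2]]),maxfev=150))
        if best is None or r.fun<best.fun: best=r
    return best.x,best.fun
def hullmask(m):
    m=m.astype(np.uint8); n,l,st,_=cv2.connectedComponentsWithStats(m)
    k=1+np.argmax(st[1:,4]); pts=cv2.findNonZero((l==k).astype(np.uint8))
    h=cv2.convexHull(pts)[:,0]*4+1.5
    im=np.zeros((480*4,640*4),np.uint8); cv2.fillConvexPoly(im,h.astype(int),1); return cv2.dilate(im,np.ones((5,5),np.uint8))
def hsv(f): return cv2.cvtColor(f['pixels'],cv2.COLOR_RGB2HSV)
E
cat > b.py <<'E'
from h import *
F={n:grab(n) for n in('top','side')}; T,S=F['top'],F['side']
np.save('F0.npy',F,allow_pickle=True)
H=hsv(T)
def win(m,x0,y0,x1,y1):
    o=np.zeros_like(m); o[y0:y1,x0:x1]=m[y0:y1,x0:x1]; return o
g=win((H[...,0]>65)&(H[...,0]<90)&(H[...,1]>100),262,155,358,250)
print('scale green', cv2.boundingRect(cv2.findNonZero(g.astype(np.uint8))), fitbox([(T,hullmask(g))],[.609,.01,0],.18,.18,.076))
b=win((H[...,0]>100)&(H[...,0]<130)&(H[...,1]>150),380,265,450,305)
print('rest base',fitbox([(T,hullmask(b))],[.41,-.24,np.pi/2],.12,.04,.05))
for t,d,x0,im in [('dish',(.12,.064,.032),[.49,.33,0],None),('tray',(.126,.126,.014),[.56,-.28,0],None),('scale',(.18,.18,.076),[.6,.01,0],None)]:
    v=[]
    for n in F:
        r=silhouettes(t,n); print(t,n,[(q['box'],round(q['confidence'],2)) for q in r[:3]])
        if r:
            v.append((F[n],hullmask(np.array(r[0]['pixels'])))); print('  ',fitbox(v[-1:],x0,*d))
for w in ['w50']:
  for n in F: print(n,[(np.array(q['box']).round().tolist(),round(q['confidence'],2)) for q in find_in(w,n)])
P=T['pixels'][...,::-1]
a=cv2.resize(P[150:275,255:355],None,fx=4,fy=4,interpolation=cv2.INTER_CUBIC)
c=cv2.resize(P[185:310,375:475],None,fx=4,fy=4,interpolation=cv2.INTER_CUBIC)
cv2.imwrite('pics/crop1.png',np.hstack([a,c]))
E
python3 b.py
```

```text
scale green (271, 165, 77, 77) (array([ 0.60811309,  0.00534762, -0.01746889]), np.float64(0.4213547531965359))
rest base (array([ 0.40957531, -0.22962461,  1.7077978 ]), np.float64(0.10335809806835072))
dish top [([149.0, 225.0, 38.1, 51.2], 0.7)]
   (array([ 0.50240107,  0.35469295, -0.15814612]), np.float64(0.04710637654880634))
dish side [([186.5, 200.2, 50.9, 35.2], 0.75)]
   (array([ 0.50085766,  0.35071328, -0.17555701]), np.float64(0.05058908928471717))
tray top [([402.7, 193.5, 61.5, 55.4], 0.7)]
   (array([ 0.56974562, -0.27857278, -0.17029713]), np.float64(0.038149490764716076))
tray side [([377.5, 290.6, 80.8, 68.2], 0.9)]
   (array([ 0.56641315, -0.28315674, -0.17711393]), np.float64(0.047224106191260495))
scale top [([268.2, 158.8, 85.3, 108.7], 0.73), ([276.8, 165.0, 64.1, 101.0], 0.28)]
   (array([ 0.60375804,  0.01669805, -0.01238653]), np.float64(0.17122499630183596))
scale side [([260.9, 202.7, 118.9, 83.2], 0.8), ([163.9, 232.1, 17.2, 38.9], 0.15)]
   (array([0.60386871, 0.0253051 , 0.04039917]), np.float64(0.15900407892065482))
top [([439.0, 200.0, 16.0, 14.0], 0.73), ([412.0, 224.0, 17.0, 18.0], 0.67), ([480.0, 234.0, 14.0, 16.0], 0.6), ([434.0, 163.0, 9.0, 12.0], 0.59), ([387.0, 275.0, 54.0, 21.0], 0.2)]
side [([387.0, 299.0, 22.0, 29.0], 0.98), ([450.0, 279.0, 14.0, 23.0], 0.81), ([465.0, 335.0, 24.0, 22.0], 0.68), ([448.0, 355.0, 24.0, 15.0], 0.52), ([431.0, 308.0, 14.0, 26.0], 0.5), ([412.0, 296.0, 9.0, 18.0], 0.4)]
```

View pics/crop1.png

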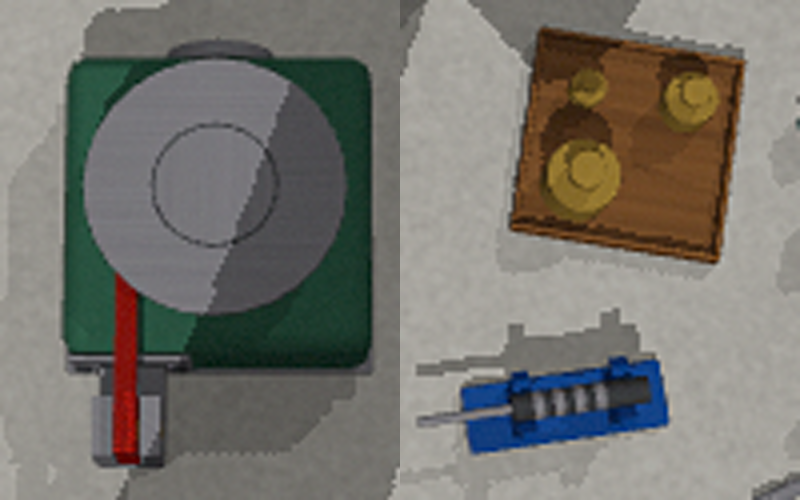

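The crop shows three brass weights in the tray. The base diameters are about 22, 32 and 44 mm, so they are w50 at (423,206), w200 at (447,209) and w500 at (420,229). The coloured look-alikes are all outside the tray. Next I'll fit the scale and lock pose and check the grasp choices.

```bash
cat >> h.py <<'E'
def down(a):
    y=np.array([np.cos(a),np.sin(a),0]); z=np.array([0,0,-1.]); return np.stack([np.cross(y,z),y,z],1)
GL=.159
def tool(g,a): return np.array(g)+[0,0,GL], Ro.from_matrix(down(a)).as_rotvec()
def goto(g,a,straight=False,**k):
    p,o=tool(g,a)
    return ctrl.move_straight(p,o,**k) if straight else ctrl.move_pose(p,o)
def ik(g,a):
    p,o=tool(g,a); q=solver.inverse_kinematics(p,o); return None if q is None else np.round(q,2)
E
cat > c.py <<'E'
from h import *
F=np.load('F0.npy',allow_pickle=True).item(); T,S=F['top'],F['side']
H=hsv(T); m=((H[...,0]>65)&(H[...,0]<90)&(H[...,1]>100)).astype(np.uint8)
g=np.zeros_like(m); g[155:250,262:358]=m[155:250,262:358]
hp=cv2.convexHull(cv2.findNonZero(g))[:,0]; hm=np.zeros_like(g); cv2.fillConvexPoly(hm,hp,1)
print('scale',fitbox([(T,hullmask(hm))],[.607,.01,0],.18,.18,.076))
# side edges of top face -> yaw
for nm,col in (('L',-1),('R',1)):
    rows=np.arange(180,226); xs=[(np.nonzero(hm[r])[0][0] if col<0 else np.nonzero(hm[r])[0][-1]+1)-.5 for r in rows]
    k=np.polyfit(rows,xs,1); A=atz(T,(np.polyval(k,180),180),.07); B=atz(T,(np.polyval(k,225),225),.07)
    print(nm,A.round(4),B.round(4),'yaw',np.arctan2(A[1]-B[1],A[0]-B[0]))
print('pan',atz(T,(308.75,196),.112))
for n,f in F.items():
    for t,z in (('lock_in',.076),('lock_out',.076),('pan_centre',.112)):
        print(n,t,[(atz(f,r['uv'],z).round(4),round(r['confidence'],2)) for r in mark_of(t,n)[:1]])
for c in [(93,395),(165,395),(165,455),(93,460),(93,467),(165,467)]: print('lug',c,atz(T,(c[0]/4+255-.375,c[1]/4+150-.375),.094).round(4))
pc=lambda u,v,z:atz(T,(u/4+375-100-.375,v/4+185-.375),z).round(4)
print('punch tip',pc(418,421,.045),'shank rear',pc(650,388,.045),'shank front',pc(514,405,.045))
for nm,u,v,z in (('w50',588,88,.034),('w200',698,95,.047),('w500',586,174,.058)): print(nm,pc(u,v,z))
for nm,uv,z in (('a1',(200,192),.07),('a2',(227,175),.07),('g',(386,160),.08),('g2',(500,266),.08),('drop',(204,324),.08)): print(nm,atz(T,uv,z).round(3))
C=cv2.resize(S['pixels'][200:290,250:350,::-1],None,fx=6,fy=6,interpolation=cv2.INTER_CUBIC); cv2.imwrite('pics/crop2.png',C)
for a in (-.165+np.pi/2,-.165-np.pi/2,0,np.pi): print(a, ik([.5,.35,.1],a) , ik([.473,.17,.1],a), ik([.42,-.23,.1],a))
E
python3 c.py
```

```text
scale (array([ 0.61262481,  0.01539708, -0.01840517]), np.float64(0.06296473496401733))
L [0.6586 0.1029 0.07  ] [0.5506 0.1057 0.07  ] yaw -0.02620673841658697
R [ 0.6559 -0.0756  0.07  ] [ 0.548  -0.0735  0.07  ] yaw -0.019173395100350633
pan [0.60777824 0.01422502 0.112     ]
top lock_in [(array([0.4782, 0.0446, 0.076 ]), 0.65)]
top lock_out [(array([0.4717, 0.0874, 0.076 ]), 0.89)]
top pan_centre [(array([0.6106, 0.0143, 0.112 ]), 0.65)]
side lock_in [(array([0.4747, 0.0407, 0.076 ]), 0.67)]
side lock_out [(array([0.468, 0.085, 0.076]), 0.94)]
side pan_centre [(array([0.6128, 0.0193, 0.112 ]), 0.97)]
lug (93, 395) [0.4914 0.0856 0.094 ]
lug (165, 395) [0.4909 0.0449 0.094 ]
lug (165, 455) [0.4567 0.045  0.094 ]
lug (93, 460) [0.4544 0.0856 0.094 ]
lug (93, 467) [0.4504 0.0855 0.094 ]
lug (165, 467) [0.4499 0.045  0.094 ]
punch tip [ 0.399  -0.1444  0.045 ] shank rear [ 0.4163 -0.2791  0.045 ] shank front [ 0.4075 -0.2001  0.045 ]
w50 [ 0.5976 -0.2524  0.034 ]
w200 [ 0.5893 -0.3151  0.047 ]
w500 [ 0.5405 -0.2454  0.058 ]
a1 [0.632 0.271 0.07 ]
a2 [0.672 0.208 0.07 ]
g [ 0.7   -0.166  0.08 ]
g2 [ 0.446 -0.417  0.08 ]
drop [0.325 0.252 0.08 ]
1.4057963267948965 [ 0.93  0.38 -0.32 -0.   -0.87 -2.67] [ 0.74  0.23 -0.55 -0.   -0.79 -2.47] [-0.09  0.19 -0.6   0.   -0.78 -1.65]
-1.7357963267948966 [ 0.93  0.38 -0.32  0.   -0.87  0.48] [ 0.74  0.23 -0.55  0.   -0.79  0.67] [-0.09  0.19 -0.6  -0.   -0.78  1.49]
0 [ 0.93  0.38 -0.32  0.   -0.87  2.21] [ 0.74  0.23 -0.55  0.   -0.79  2.41] None
3.141592653589793 [ 0.93  0.38 -0.32  0.   -0.87 -0.93] [ 0.74  0.23 -0.55  0.   -0.79 -0.74] [-0.09  0.19 -0.6   0.   -0.78  0.09]
```

View pics/crop2.png

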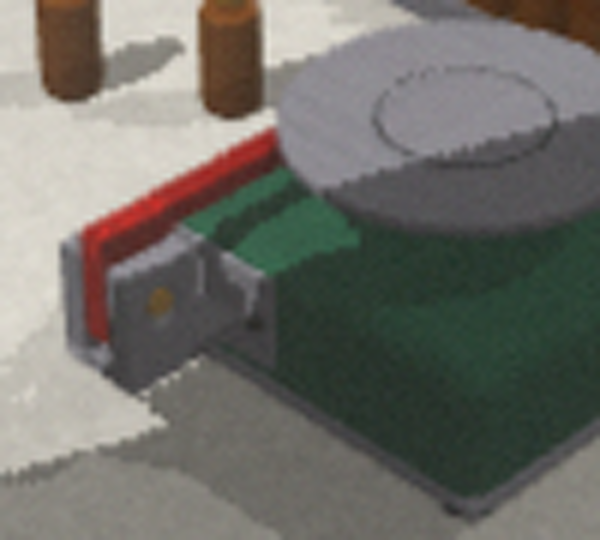

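```bash
cat > d.py <<'E'
from h import *
F=np.load('F0.npy',allow_pickle=True).item(); S=F['side']
o,d=ray(S,(276.4,250.1)); print('pin face at y=.0457:',o+d*(.0457-o[1])/d[1])
a=-.165-np.pi/2; g=np.array([.477,.357,0])
goto(g+[0,0,.15],a); goto(g+[0,0,.023],a,True,speed=.12)
move_gripper(0.3); print('w',status.read_grip_width()*88, status.read_time_s())
goto(g+[0,0,.10],a,True,speed=.15)
b=-np.pi-.02; p=np.array([.4764,.190,0])
goto(p+[0,0,.10],b); goto(p+[0,0,.027],b,True,speed=.12)
print(status.read_tool_pos(),status.read_time_s())
T=grab('top','top1.png'); r=silhouettes('dish','top')
if r: print(r[0]['confidence'],fitbox([(T,hullmask(np.array(r[0]['pixels'])))],[.476,.16,-1.59],.12,.064,.032,.004))
E
python3 d.py
```

```text
pin face at y=.0457: [0.47154987 0.0457     0.07597234]
w 64.40345143156495 7.525
[0.4766846  0.19042028 0.18633395] 10.0667
0.79 (array([ 0.47608256,  0.16292684, -1.56838762]), np.float64(0.47124456477151533))
```

View pics/top1.png

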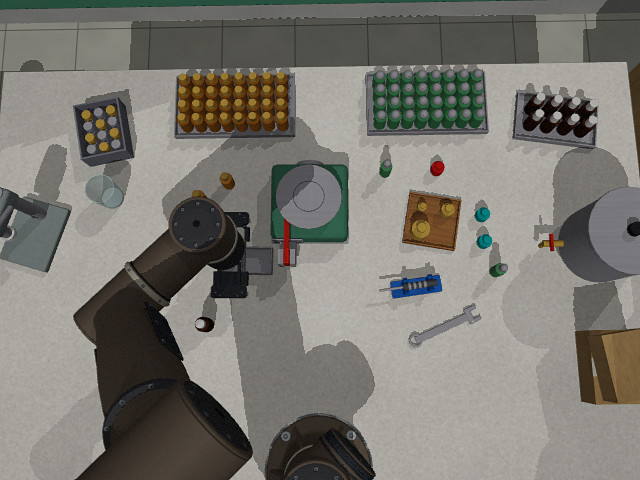

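The dish is held in line with the pin, with its edge at column 272 just short of the lug at 278. I'll slide it in, release it, then fetch the punch.

```bash
cat > e.py <<'E'
from h import *
b=-np.pi-.02
goto([.4755,.165,.027],b,True,speed=.06)
print(goto([.4755,.165,.0215],b,True,speed=.02,f_stop=4), status.read_tool_pos())
move_gripper(1.0); ctrl.dwell(.3)
goto([.4755,.165,.13],b,True,speed=.15)
P=np.array([.410,-.2315,0]); a=3.27
goto(P+[0,0,.16],a)
T=grab('top','top2.png'); S=grab('side','side2.png')
r=silhouettes('dish','top')
for q in r[:1]: print('dish',q['box'],fitbox([(T,hullmask(np.array(q['pixels'])))],[.476,.14,-1.59],.12,.064,.032))
for n,f in(('top',T),('side',S)):
    print(n,[(atz(f,x['uv'],.045).round(4),round(x['confidence'],2)) for x in mark_of('punch_tip',n)[:2]])
print(status.read_time_s())
cv2.imwrite('pics/s2.png',np.hstack([cv2.resize(S['pixels'][290:390,290:400,::-1],(440,400)),cv2.resize(T['pixels'][210:310,240:330,::-1],(360,400))]))
E
python3 e.py
```

```text
True [0.47580257 0.16538951 0.182065  ]
dish [230.8, 247.5, 50.0, 27.6] (array([ 0.47498562,  0.14193627, -1.60205217]), np.float64(0.07274999999999998))
top [(array([ 0.4065, -0.1376,  0.045 ]), 0.62)]
side [(array([ 0.3973, -0.1453,  0.045 ]), 0.82)]
14.5667
```

View pics/s2.png

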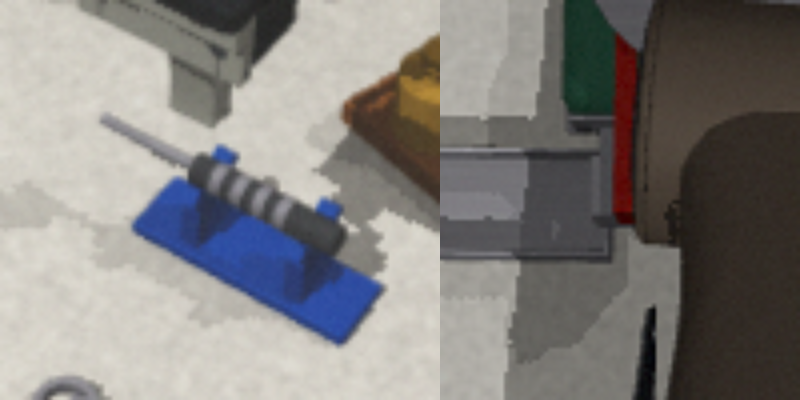

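```bash
cat > f.py <<'E'
from h import *
P=np.array([.410,-.2315,0]); a=3.27
goto(P+[0,0,.051],a,True,speed=.1)
move_gripper(0.0); print('w',status.read_grip_width()*88)
goto(P+[0,0,.14],a,True,speed=.12)
c=1.551+np.pi/2; u=np.array([.02,1,0])
# pre position: tip 30 mm short of lock_in
L=np.array([.473,.0457,.076]); g=L-u*(.089+.030); g[2]=.082
goto(g+[0,0,.06],c); goto(g,c,True,speed=.12)
T=grab('top'); S=grab('side')
for n,f in(('top',T),('side',S)):
    print(n,[(np.round(x['uv'],1),atz(f,x['uv'],.076).round(4),round(x['confidence'],2)) for x in mark_of('punch_tip',n)[:2]])
print(status.read_tool_pos(),status.read_time_s(), 'cmd tip',g+u*.089)
cv2.imwrite('pics/s3.png',np.hstack([cv2.resize(S['pixels'][220:300,250:330,::-1],(400,400),interpolation=2),cv2.resize(T['pixels'][220:300,260:340,::-1],(400,400),interpolation=2)]))
E
python3 f.py
```

```text
w 14.901997016700316
top []
side []
[ 0.47090572 -0.07336161  0.24180008] 19.4 cmd tip [0.4724 0.0157 0.082 ]
```

View pics/s3.png

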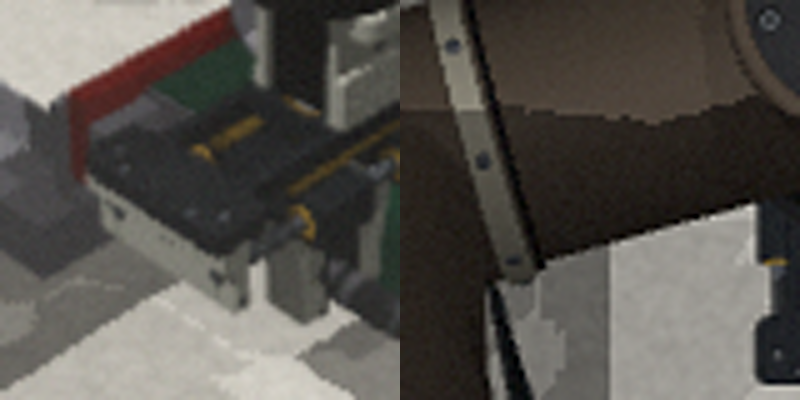

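```bash
cat > g.py <<'E'
from h import *
c=1.551+np.pi/2
goto([.4706,-.0733,.14],c,True,speed=.15)
m=c+.75; g=np.array([.45,-.22,.2])
goto(g,m); ctrl.dwell(.2)
T=grab('top'); S=grab('side')
ax=np.array([np.cos(m-np.pi/2),np.sin(m-np.pi/2),0]); g=np.array(status.read_tool_pos())-[0,0,GL]
tip=g+.089*ax-[0,0,.006]
for n,f in(('top',T),('side',S)):
    print(n,'expected',proj(f,tip),[(np.round(x['uv'],1),round(x['confidence'],2)) for x in mark_of('punch_tip',n)[:2]])
print(g,tip,status.read_time_s())
u,v=proj(S,tip).astype(int); u2,v2=proj(T,tip).astype(int); print(u,v,u2,v2)
cr=lambda f,u,v:cv2.resize(f['pixels'][v-50:v+50,u-50:u+50,::-1],(400,400),interpolation=2)
cv2.imwrite('pics/s4.png',np.hstack([cr(S,u,v),cr(T,u2,v2)]))
E
python3 g.py
```

```text
top expected [389.07557145 286.97630085] [(array([386.3, 282.6]), 0.64)]
side expected [316.7563287  263.43267007] [(array([316.2, 264.8]), 0.52)]
[ 0.45015597 -0.21953507  0.19978314] [ 0.39079107 -0.15322663  0.19378314] 21.3333
316 263 389 286
```

View pics/s4.png

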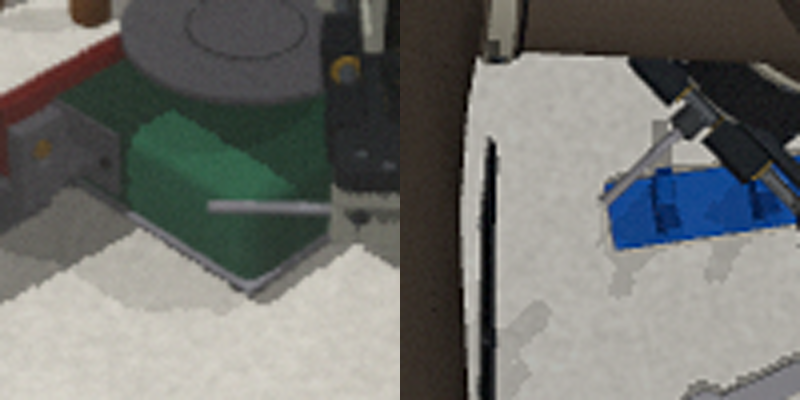

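The punch is held as expected, with the tip within about 1 px in both views. Now I'll drive the pin.

```bash
cat > i.py <<'E'
from h import *
c=1.551+np.pi/2; u=np.array([.02,1,0]); L=np.array([.473,.0457,.0])
def G(d,z=.083): return L+u*(d-.089)+[0,0,z]   # tip at d beyond lock_in
goto(G(-.03)+[0,0,.06],c); goto(G(-.03),c,True,speed=.12); ctrl.dwell(.2)
print('f0',np.round(status.read_ft_force(),2))
hit=False
for d in (-.006,.006,.016,.030,.040,.046):
    hit=goto(G(d),c,True,speed=.03,f_stop=15)
    print(d,hit,np.round(status.read_ft_force(),2),np.round(status.read_tool_pos(),4),round(status.read_time_s(),1))
    if hit: break
E
python3 i.py
```

```text
f0 [ 0.17  0.74 -2.04]
-0.006 False [-0.27 -0.63 -1.71] [ 0.4711 -0.0493  0.242 ] 24.1
0.006 False [-0.15 -0.13 -1.62] [ 0.4713 -0.0371  0.2419] 24.7
0.016 False [-0.09 -0.78 -1.01] [ 0.4717 -0.027   0.2421] 25.2
0.03 False [ 1.12  0.85 -0.44] [ 0.4721 -0.0129  0.2421] 25.8
0.04 False [-0.21  0.84 -0.96] [ 0.4721 -0.003   0.2421] 26.3
0.046 False [-0.05  1.21 -0.15] [0.4722 0.0029 0.242 ] 26.6
```

```bash
cat > j.py <<'E'
from h import *
T=grab('top'); S=grab('side')
for n in('top','side'): print(n,[(np.round(x['uv'],1),round(x['confidence'],2)) for x in mark_of('pin',n)[:2]])
cv2.imwrite('pics/s5.png',np.hstack([cv2.resize(S['pixels'][190:290,180:300,::-1],(480,400),interpolation=2),cv2.resize(T['pixels'][220:300,220:284,::-1],(320,400),interpolation=2)]))
E
python3 j.py
```

```text
top [(array([418.7, 232.6]), 0.4)]
side [(array([255.5, 260.4]), 0.54)]
```

View pics/s5.png

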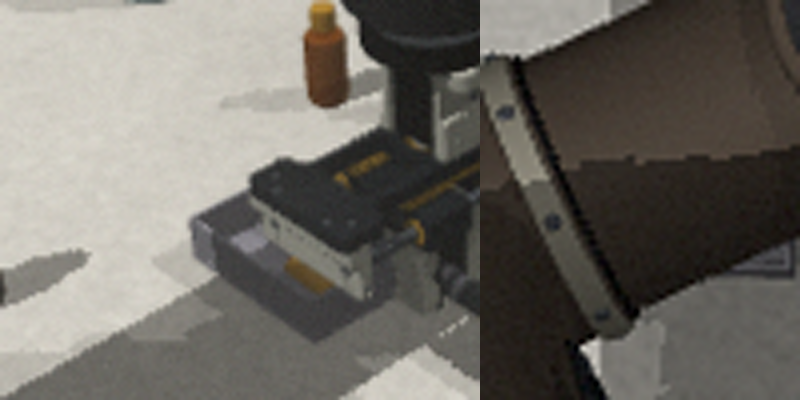

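The pin lies in the dish (side view, about (257,258)). I'll withdraw and put the punch back.

```bash
cat > k.py <<'E'
from h import *
c=1.551+np.pi/2; u=np.array([.02,1,0]); L=np.array([.473,.0457,.0])
def G(d,z=.083): return L+u*(d-.089)+[0,0,z]
goto(G(-.035),c,True,speed=.08); goto(G(-.035)+[0,0,.07],c,True,speed=.15)
P=np.array([.410,-.2315,0]); a=3.27
goto(P+[0,0,.13],a); goto(P+[0,0,.058],a,True,speed=.1)
print(goto(P+[0,0,.0505],a,True,speed=.02,f_stop=5),status.read_tool_pos())
move_gripper(0.7); ctrl.dwell(.2)
goto(P+[0,0,.16],a,True,speed=.15)
goto([.35,-.42,.25],a)
ctrl.dwell(.3)
F={n:grab(n) for n in('top','side')}; T,S=F['top'],F['side']
print(status.read_time_s())
for n,f in F.items():
    for t,z in(('punch',.045),('punch_tip',.045),('pin',.009),('pan_centre',.1195)): print(n,t,[(atz(f,x['uv'],z).round(4),round(x['confidence'],2)) for x in mark_of(t,n)[:1]])
cv2.imwrite('pics/s6.png',np.hstack([cv2.resize(S['pixels'][190:390,200:480,::-1],(560,400),interpolation=2),cv2.resize(T['pixels'][150:310,220:316,::-1],(240,400),interpolation=2)]))
cv2.imwrite('pics/top6.png',T['pixels'][...,::-1])
np.save('F6.npy',F,allow_pickle=True)
E
python3 k.py
```

```text
True [ 0.40961308 -0.23154039  0.21019212]
33.8333
top punch [(array([ 0.4123, -0.2361,  0.045 ]), 0.48)]
top punch_tip [(array([ 0.4023, -0.1407,  0.045 ]), 0.45)]
top pin [(array([0.4734, 0.1216, 0.009 ]), 0.59)]
top pan_centre [(array([0.6045, 0.0141, 0.1195]), 0.96)]
side punch [(array([ 0.4046, -0.2368,  0.045 ]), 0.87)]
side punch_tip [(array([ 0.391 , -0.1463,  0.045 ]), 0.78)]
side pin [(array([0.4785, 0.1324, 0.009 ]), 0.39)]
side pan_centre [(array([0.6116, 0.0119, 0.1195]), 0.67)]
```

View pics/s6.png

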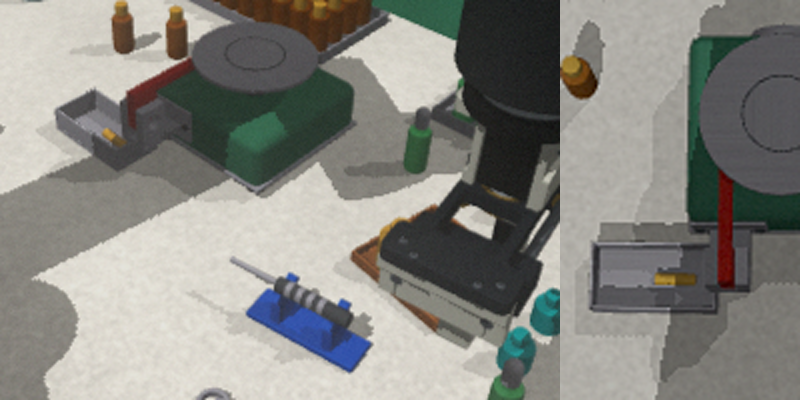

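The pan has sprung up, the punch is in both notches, and the pin is in the dish. Next I'll measure the weights by fitting a model in both views.

```bash
cat >> h.py <<'E'
W={'w50':(.022,.017,.014,.022,.030,.05),'w100':(.026,.022,.016,.027,.035,.1),'w200':(.032,.028,.018,.033,.043,.2),'w500':(.044,.038,.023,.044,.056,.5)}
def cyl(x,y,z0,z1,d):
    t=np.linspace(0,2*np.pi,24,endpoint=False); return np.array([[x+d/2*np.cos(k),y+d/2*np.sin(k),z] for k in t for z in(z0,z1)])
def wmask(f,w,x,y,z0):
    D,h,d,k0,k1,_=W[w]; im=np.zeros((480*4,640*4),np.uint8)
    for P in (cyl(x,y,z0,z0+h,D),cyl(x,y,z0+k0,z0+k1,d),cyl(x,y,z0+h,z0+k0,d*.6)):
        q=np.array([proj(f,p) for p in P],np.float32); cv2.fillConvexPoly(im,np.round(cv2.convexHull(q)[:,0]*4+1.5).astype(int),1)
    return im
def brass(f):
    H=hsv(f); m=((H[...,0]>=20)&(H[...,0]<=32)&(H[...,1]>110)&(H[...,2]>40)).astype(np.uint8)
    return cv2.resize(m,None,fx=4,fy=4,interpolation=cv2.INTER_NEAREST)
def fitw(f,w,x,y,z0=.004,r=.035):
    m=brass(f); c=np.round(proj(f,[x,y,z0+.02])*4).astype(int)
    win=np.zeros_like(m); cv2.circle(win,tuple(int(v) for v in c),int(r*600/1.4*4),1,-1); m=m&win
    def cost(p):
        im=wmask(f,w,p[0],p[1],z0); return 1-(im&m).sum()/max((im|m).sum(),1)
    s=np.array([x,y]); R=minimize(cost,s,method='Nelder-Mead',options=dict(initial_simplex=s+np.array([[0,0],[.012,0],[0,.012]]),maxfev=70))
    return R.x.round(4),round(R.fun,3)
E
cat > l.py <<'E'
from h import *
F0=np.load('F0.npy',allow_pickle=True).item(); F6=np.load('F6.npy',allow_pickle=True).item()
for s,x,y in (('A',.598,-.2535),('B',.5893,-.3151),('C',.5415,-.2465)):
    for nm,f in (('top0',F0['top']),('side0',F0['side']),('top6',F6['top'])):
        print(s,nm,{w:fitw(f,w,x,y,r=.03) for w in (('w50','w100') if s=='A' else ('w100','w200') if s=='B' else ('w200','w500',))})
for a in (-.955,-.955+np.pi): print(a,ik([.6,-.253,.1],a),ik([.6085,.0135,.2],a))
E
python3 l.py
```

```text
A top0 {'w50': (array([ 0.6014, -0.2551]), np.float64(0.217)), 'w100': (array([ 0.6026, -0.2549]), np.float64(0.44))}
A side0 {'w50': (array([ 0.6014, -0.2567]), np.float64(0.876)), 'w100': (array([ 0.59  , -0.2582]), np.float64(0.901))}
A top6 {'w50': (array([ 0.602 , -0.2551]), np.float64(0.168)), 'w100': (array([ 0.6007, -0.2554]), np.float64(0.405))}
B top0 {'w100': (array([ 0.5908, -0.3148]), np.float64(0.238)), 'w200': (array([ 0.5916, -0.3148]), np.float64(0.133))}
B side0 {'w100': (array([ 0.6129, -0.3124]), np.float64(0.85)), 'w200': (array([ 0.5909, -0.3171]), np.float64(0.888))}
B top6 {'w100': (array([ 0.5893, -0.3151]), np.float64(1.0)), 'w200': (array([ 0.5893, -0.3151]), np.float64(1.0))}
C top0 {'w200': (array([ 0.5482, -0.2488]), np.float64(0.399)), 'w500': (array([ 0.5448, -0.2466]), np.float64(0.11))}
C side0 {'w200': (array([ 0.5624, -0.2417]), np.float64(0.735)), 'w500': (array([ 0.5493, -0.2434]), np.float64(0.828))}
C top6 {'w200': (array([ 0.5422, -0.249 ]), np.float64(0.397)), 'w500': (array([ 0.5443, -0.2464]), np.float64(0.114))}
-0.955 [-0.1   0.44 -0.22  0.   -0.91  2.29] [ 0.34  0.28 -0.2   0.   -1.08  1.84]
2.186592653589793 [-0.1   0.44 -0.22  0.   -0.91 -0.85] [ 0.34  0.28 -0.2   0.   -1.08 -1.3 ]
```

View pics/top6.png

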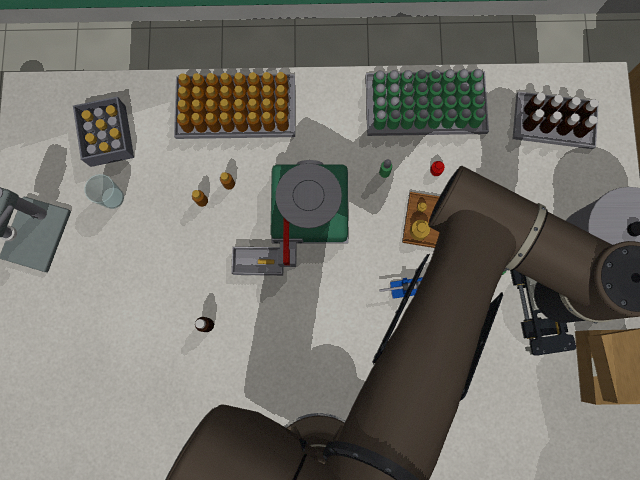

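The fits agree with the tray grid (w50, w200, w500 present). Starting with w50.

```bash
cat >> h.py <<'E'
A=2.1866; PAN=np.array([.6085,.0135,0])
def run_weight(w,xy,op):
    D,h,d,k0,k1,m=W[w]; gz=h+.002+.019       # grasp point above the base
    at=lambda p,z:np.array([p[0],p[1],z+gz])
    goto(at(xy,.10),A); move_gripper(op); goto(at(xy,.0045),A,True,speed=.09)
    move_gripper(0.); print(w,'grip mm',status.read_grip_width()*88,'want',d*1e3)
    goto(at(xy,.155),A,True,speed=.15)
    goto(at(PAN,.155),A); goto(at(PAN,.124),A,True,speed=.1); f0=np.array(status.read_ft_force())
    zr=.1195-.025*m+.0005
    goto(at(PAN,zr),A,True,speed=.03); ctrl.dwell(.2); print('dF',np.array(status.read_ft_force())-f0,'weight',m*9.81)
    move_gripper(op); goto(at(PAN,zr+.03),A,True,speed=.08); ctrl.dwell(.9)
    S=grab('side',w+'_pan.png'); print('side fit on pan',fitw(S,w,PAN[0],PAN[1],.1195-.025*m))
    return at,zr
def back(w,xy,op,at,zr,tray=None):
    t=xy if tray is None else tray
    goto(at(PAN,zr),A,True,speed=.08); move_gripper(0.); print('regrip',status.read_grip_width()*88)
    goto(at(PAN,.155),A,True,speed=.08); goto(at(t,.10),A); goto(at(t,.015),A,True,speed=.12); print('f',goto(at(t,.0045),A,True,speed=.03,f_stop=5))
    move_gripper(op); goto(at(t,.10),A,True,speed=.15)
E
cat > m.py <<'E'
from h import *
r=run_weight('w50',(.6014,-.2550),.45); print(status.read_time_s())
E
python3 m.py
python3 -c "
import cv2;P=cv2.imread('pics/w50_pan.png')[120:340,220:500];cv2.imwrite('pics/s7.png',cv2.resize(P,None,fx=2.5,fy=2.5))"
```

```text
w50 grip mm 12.289930379621234 want 14.0
dF [-1.16106976 -1.14222966  1.65958548] weight 0.49050000000000005
side fit on pan (array([0.6055, 0.0107]), np.float64(0.809))
43.325
```

View pics/s7.png

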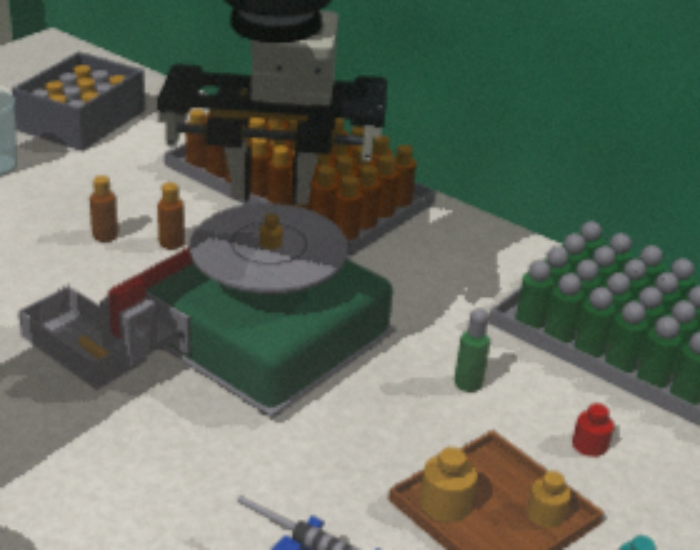

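w50 stands upright on the pan at the circle centre. Checking the others from above, then returning it.

```bash
cat > n.py <<'E'
from h import *
T=grab('top','top7.png'); w2=fitw(T,'w200',.5915,-.3148,r=.03); w5=fitw(T,'w500',.5445,-.2466,r=.03); print(w2,w5)
D,h,d,k0,k1,m=W['w50']; gz=h+.021; at=lambda p,z:np.array([p[0],p[1],z+gz])
back('w50',(.6014,-.2550),.45,at,.1195-.025*m+.0005)
if w2[1]<.3:
    run_weight('w200',w2[0],.5); print(status.read_time_s())
    T=grab('top'); 
    for w,p in (('w50',(.6014,-.255)),('w500',(.5445,-.2466))): print(w,fitw(T,w,*p,r=.03))
E
python3 n.py
python3 -c "
import cv2;P=cv2.imread('pics/w200_pan.png')[120:340,220:500];cv2.imwrite('pics/s8.png',cv2.resize(P,None,fx=2.5,fy=2.5))"
```

```text
(array([ 0.5923, -0.315 ]), np.float64(0.129)) (array([ 0.5436, -0.2464]), np.float64(0.108))
regrip 12.596185905926168
f True
w200 grip mm 16.69225289338361 want 18.0
dF [1.54149973 0.87560168 2.54181359] weight 1.9620000000000002
side fit on pan (array([0.6069, 0.0132]), np.float64(0.793))
57.0667
w50 (array([ 0.6021, -0.2545]), np.float64(0.168))
w500 (array([ 0.5441, -0.247 ]), np.float64(0.098))
```

View pics/s8.png

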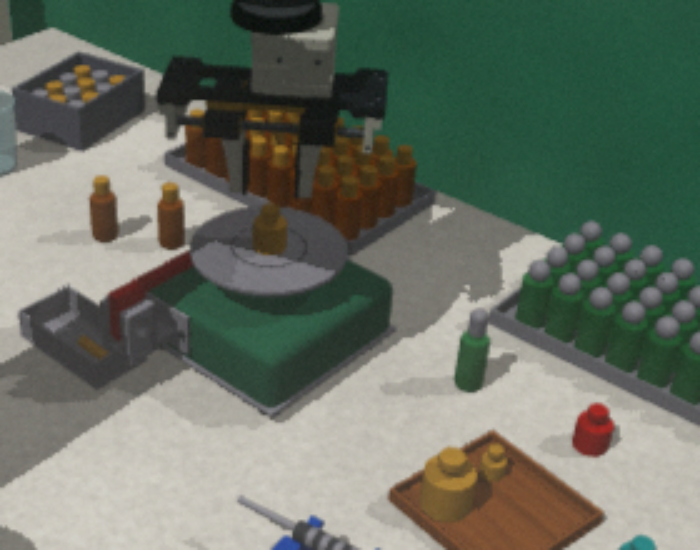

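w200 stands centred, and w50 is back upright in the tray. Returning w200, then w500.

```bash
cat > o.py <<'E'
from h import *
D,h,d,k0,k1,m=W['w200']; gz=h+.021; at=lambda p,z:np.array([p[0],p[1],z+gz])
back('w200',(.5923,-.3150),.5,at,.1195-.025*m+.0005)
goto([.6085,.0135,.25],A)
T=grab('top'); w5=fitw(T,'w500',.5440,-.247,r=.04); print(w5,fitw(T,'w200',.592,-.315,r=.03))
if w5[1]<.3:
    run_weight('w500',w5[0],.6); print(status.read_time_s())
E
python3 o.py
python3 -c "
import cv2;P=cv2.imread('pics/w500_pan.png')[120:340,220:500];cv2.imwrite('pics/s9.png',cv2.resize(P,None,fx=2.5,fy=2.5))"
```

```text
regrip 16.579032340592324
f True
(array([ 0.5443, -0.2465]), np.float64(0.093)) (array([ 0.5917, -0.3143]), np.float64(0.11))
w500 grip mm 21.75491383437096 want 23.0
dF [ 3.67824895 -1.80082294  5.11043335] weight 4.905
side fit on pan (array([0.6068, 0.0127]), np.float64(0.789))
73.3583
```

View pics/s9.png

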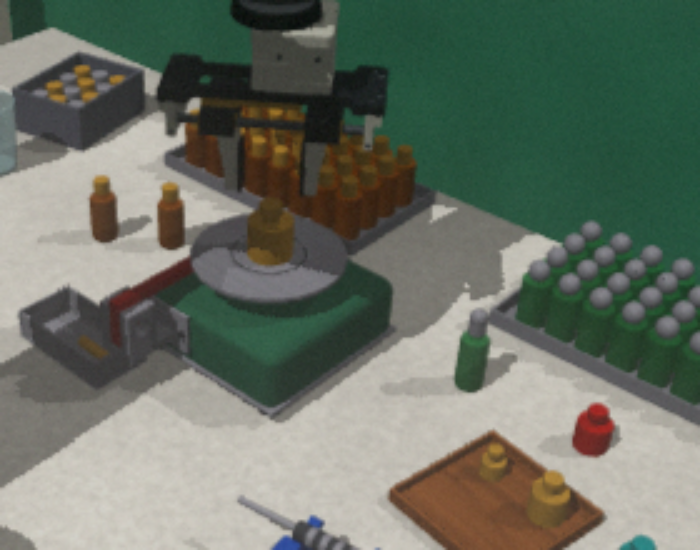

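w500 stands upright and centred. I'll return it, move clear and do the final check.

```bash
cat > p.py <<'E'
from h import *
D,h,d,k0,k1,m=W['w500']; gz=h+.021; at=lambda p,z:np.array([p[0],p[1],z+gz])
back('w500',(.5443,-.2465),.6,at,.1195-.025*m+.0005)
goto([.6085,.16,.30],A); ctrl.dwell(.4)
T=grab('top'); S=grab('side')
for w,p in (('w50',(.6014,-.255)),('w200',(.592,-.315)),('w500',(.5443,-.2465))): print(w,fitw(T,w,*p,r=.03))
print(status.read_time_s())
cr=lambda f,a,b,c,e:cv2.resize(f['pixels'][b:e,a:c,::-1],(400,400),interpolation=2)
cv2.imwrite('pics/s10.png',np.hstack([cr(S,280,240,480,440),cr(T,220,150,470,310)]))
E
python3 p.py
```

```text
regrip 21.971937931644568
f True
w50 (array([ 0.6026, -0.2546]), np.float64(0.193))
w200 (array([ 0.5917, -0.3143]), np.float64(0.126))
w500 (array([ 0.5441, -0.2464]), np.float64(0.093))
81.2083
```

View pics/s10.png

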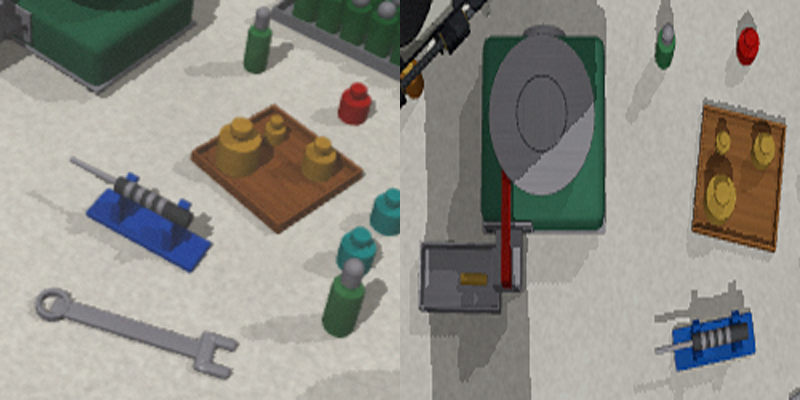

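The final views show all three weights upright in the tray, the pan empty, the pin in the dish, and the punch in its notches. The bottles and spanner in view stand where they were.

```bash
python3 -c "
from h import *
ctrl.finish_job(); print(status.read_time_s())"
```

```text
the job is handed in; nothing more can be done
the job is handed in; nothing more can be done
```

The job is handed in, at about 81 s on the robot's clock. I set the dish under the lock, drove the pin out into it and laid the punch back in its rest. Then I tried w50, w200 and w500 on the pan, in that order; w100 is not in the tray. Each stood upright and centred on the pan, then went back to its tray place.

**Last pictures:** They show the pin in the dish, the punch in both notches, the pan empty, and all three weights upright in the tray. The top-view fits put each weight within about 2 mm of where it started. The bottles and spanner in view had not moved; the dropper and one amber bottle were outside that last crop, but nothing went near them.

**Checks that were weak or disagreed:**
- **Side-view fits:** The model fits of the weights in the side camera were poor (overlap error about 0.8), so I judged centring on the pan by eye and from the gripper position.
- **Pan height:** I judged it by eye in the pictures, as there is no reading for the joint.
- **Pin drive:** The force readings were too noisy to show the 2 to 5 N push. I confirmed the pin was out from the picture of it in the dish.

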